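Isolate the wheel press, put its setting block away, switch on again

ROBOT

A 6-joint arm with a two-finger parallel gripper is mounted at the origin on a cart in front of the work surface, level with it; the furniture and walls round the work are solid. World frame = base frame: x ahead of the robot, y to its left, z up, the work surface at z = 0. Lengths are in m, angles in rad, forces in N, time in s.
With the tool pointing down it reaches from about 0.3 to 0.775 m from the base axis. Payload 14.6 kg.
Tool frame: the origin (TCP) lies midway between the tips of the shut fingers; the grasp point (between the pads) lies 19 mm behind it (tcp_to_grasp is the distance from the TCP to the grasp point, in m); z points along the fingers, y is the line along which they close (so a half turn about z gives the same grasp; the last joint's range is limited). The gripper opens to 94 mm and grips with 3 to 60 N. Pads are 16 mm wide; open, the fingers measure 119 mm over their backs; the gripper's body (75 mm by 177 mm) begins 78 mm behind the grasp point.
Start: joints at [1.167, 0.3, 1.521, -0, 1.321, -0.067], TCP at [0.182, 0.519, 0.205] pointing down, gripper open.
Joint ranges: [-3.03, 3.03], [-0.79, 2.21], [0.23, 2.52], [-1.04, 4.18], [0, 3.07], [-2.55, 2.55]. Speed limits (rad/s): [2.22, 2.22, 2.57, 3.14, 3.14, 3.14].

INTERFACE

Orientations are given as [roll, pitch, yaw] about the fixed x, y, z axes, in that order (R = Rz(yaw) Ry(pitch) Rx(roll)).
In Python, from station import * gives the robot as it stands.
- The arm moves only by the tool send_rows, never from a script. Its argument "motion" is a list of rows, each a list of 3 entries, a list of its own where there are three numbers: the shift along the tool's x, y, z in units of 0.03 m (1.0 is 0.03 m), then the turn, a rotation vector about the tool's x, y, z in units of 0.12 rad (1.0 is 0.12 rad), then the opening, from -1 (shut) to 1 (fully open). In form: [[[x, y, z], [rx, ry, rz], grip], ...]. A call has 1 to 12 rows; each row shifts and turns the commanded pose from where the row before left it, along the tool's axes as they then stand; what a row does not reach is not made up. A row lasts 1/10 s, in which the tool goes at most 50 mm and 8.59 degrees, less where a joint would pass 70% of its speed; a pose out of reach is approached as far as the arm can. A call with a number of a shift or a turn outside -1 to 1 is refused whole. A call with a gripper value outside its range is refused whole. The fingers move at their own pace and stop on an object; "squeeze" is the grip in N (left out, the last holds). Time passes only in rows, so rows that do not move let the fingers close. It gives the time, the measured TCP pose, the force, the opening and the grip force at its end, in the units of the state.
- get_obs(): the state, without advancing time (a new reading comes with each control period).
- camera(name): name is "side" or "top"; returns a dict with "pixels" (400x640x3 uint8, red, green, blue), "depth" (400x640 float32, m along the optical axis (not along the pixel's ray), 0 where there is no reading), "fx", "fy", "cx", "cy" (pixels), "rvec" (rotation vector, rad) and "tvec" (3), from world to camera coordinates, as OpenCV has them. Camera axes: x right, y down, z forward; pixel columns grow to the right and rows downward; lengths in m; the calibration is good to about 2 mm. A picture is of the moment at which its call begins.
- hand_in(): hands the job in; it is judged then, once.
The state is a dict: "time_s": time; "qpos": joint angles; "joint_vel": joint speeds; "tau": joint torques, N m; "ee_pos": TCP position; "eef_rot": TCP orientation; "force": force on the tool from outside, world axes, zero at the start; "moment": the same for the moment, N m; "grip_width": finger opening in m; "grip_force": force on a finger pad.
Only numpy, scipy, OpenCV 4.12 (cv2) and the standard library are available. Lean on these libraries where they do the work, as an engineer would, in place of code of your own. Each camera call takes 0.05 s, during which the arm holds its last target. There are 200 camera calls.

TASK

The stroke of the wheel press has been set. Turn its rotary isolator off until the handle snaps home, and only then take the aluminium setting block out from between the press pads and put it back in its own empty slot in the block stand, fully down on the floor of the slot, leaving the other two blocks where they are. When the block is released there, turn the isolator fully back on.

Things in the scene. Friction and masses are not known exactly. Their poses are not given: they have to be found in the camera images.
- isolator: Fixed grey switch box, 112 (its x) x 90 (its y) x 60 mm high; origin at the centre of its underside, z up. On the cover round the handle: a raised straight mark near its +x end (ON) and a raised ring near its +y edge (OFF). A cable gland and a bent cable stand out to 83 mm from the origin on the -y side.
- handle (a joint): Angle of the black handle on the box, about the vertical through the box's centre: 0 = ON (pointer along the box's +x, at the straight mark), 1.571 = OFF (pointer along the box's +y, at the ring); ON to OFF is anticlockwise seen from above. An over-centre spring pulls it to the nearer end (0.12 N m, neutral half way); stops at both ends.
- handle_grip (a point): Point on the handle's axis, 82 mm above the bench; turns with the handle: its x axis runs along the bar towards the pointer. The bar is 14 mm wide, 52 mm long (27 mm back from the axis, 25 mm forward to the pointed tip), from 70 to 91 mm above the bench. Below it lie round discs: 62 mm across with top at 64 mm, and 48 mm across with top at 70 mm.
- press: Fixed wheel press: base plate 100 (its x) x 190 (its y) x 12 mm; origin at its underside's centre. An air cylinder (+y) and a screw anvil (-y) face each other along y with two steel pads of 34 mm diameter, faces 60 mm apart, axis 51 mm and tops 68 mm above the bench; highest part 75 mm. A tube stands out to 120 mm at +y. Both x sides of the space between the pads are open.
- nest (a point): Centre of the top of the press's narrow bed (14 mm wide in x, 52 mm long in y, 36 mm above the bench), midway between the pads, where the setting block lies at the start. Axes as the press.
- set_block: The loose aluminium setting block to put away: 56 (its x, the long axis) x 24 (its y) x 30 mm high, 0.11 kg; origin at its underside's centre, z up. At the start it lies on the press's bed, long axis along the press's y, 2 mm from each pad, so it can be taken only across its 24 mm width.
- stand: Fixed wooden stand, 104 (its x) x 128 (its y) x 24 mm high; origin at its underside's centre. Slots along x at y = +37 (46 mm block), 0 (56 mm block), -37 mm (66 mm block), 12 mm deep, 2.5 mm wider than the block on each side. Between them sheet dividers, 40 mm long, up to 48 mm above the bench: no finger room along the blocks' sides, so hold a block by its two ends here.
- own_slot (a point): Centre of the floor of the middle, empty slot, 12 mm above the bench; x along the slot. The set block's origin comes to this point; either way round is right.
- block_short: Setting block 46 x 24 x 30 mm in its own slot of the stand (bystander); origin at the centre of its underside.
- block_long: Setting block 66 x 24 x 30 mm in its own slot of the stand (bystander); origin at the centre of its underside.
- calliper: Loose steel calliper, 63 x 168 x 6 mm, lying near the front edge of the bench (bystander).
- jig: Fixed wooden assembly jig with a toggle clamp and a toy chassis, 92 (its x) x 238 (its y) mm: an obstacle to pass over. The chassis reaches 85 mm, the clamp's spindle 125 mm above the bench; the red clamp lever slants up to 155 mm, its end 140 mm from the origin along +y. Origin on the bench near the board's middle.
- driver_hang: Electric screwdriver hanging over the bench behind the press: an obstacle to keep clear of. It hangs upright 219 mm from this origin along the body's own -x axis, bit tip at the origin's height (154 mm above the bench), tool body 50 mm thick from 0.22 m above the bench upwards, cable above. A blue crate, rim 210 mm high, also stands at the back left.
Things that resemble listed ones, but are neither listed nor needed, are in the scene too. What is shaped like the set_block but green is not meant.

How it is judged:
By the outcome, as a careful person would: the job done as asked, in the order asked, and still so for the second after the job is handed in, with the robot touching nothing.
It also fails if it takes over 72 s, if anything falls off the work surface, if the arm or the gripper's body presses on something with over 40 N, if the wrist force passes 120 N, or if a joint passes its speed limit or range.

## Working session

There is one attempt and no reset: what is moved stays moved. The work goes in short steps, Python scripts to look and compute and a tool call to move; the robot and the scene stay as the last step left them, time stands still between calls to the robot, and variables do not carry over. Pictures are saved under pics/ and viewed, at most 10 in all, crops included, and the job is handed in when it is done.

Besides the shell and the picture viewer there is one more tool, called after "Emit:" in YAML: its name, and indented under it one key for each argument. send_rows: Moves the arm, as the interface text tells. Its arguments: {"type":"object","properties":{"motion":{"type":"array"},"squeeze":{"type":"number"}},"required":["motion"]}

```bash
mkdir -p pics; ls; python3 - <<'E'
from station import *
import cv2,numpy as np
for n in("top","side"):
    c=camera(n); cv2.imwrite(f"pics/{n}0.png",c["pixels"][:,:,::-1]); np.savez(f"pics/{n}0.npz",**c)
    R=cv2.Rodrigues(np.array(c["rvec"]))[0]; print(n,c["fx"],c["cx"],c["cy"],(-R.T@c["tvec"]).round(3),R.round(2).tolist())
print(get_obs())
E
```

```text
pics
top 429.1037614609676 316.0020370565247 199.1817153885667 [0.501 0.033 1.286] [[0.0, -1.0, -0.03], [-1.0, -0.0, -0.08], [0.08, 0.03, -1.0]]
side 436.5715155814495 318.317578557799 196.2734355279241 [0.581 1.067 0.766] [[-1.0, -0.02, 0.01], [-0.02, 0.54, -0.84], [0.01, -0.84, -0.54]]
{'time_s': 0.1, 'qpos': array([ 1.16739843e+00,  3.00404098e-01,  1.52146512e+00, -1.30188224e-06,
        1.32071494e+00, -6.65946193e-02]), 'joint_vel': array([-0.0007118 , -0.00063526, -0.00103638,  0.00073897,  0.00058459,
       -0.00025182]), 'tau': array([ 2.08671430e-03, -5.32648766e+01, -3.53277862e+01,  7.09647755e-02,
        2.35229154e-02, -9.40340601e-05]), 'ee_pos': array([0.1816742 , 0.51889827, 0.20497214]), 'eef_rot': array([-3.14060326e+00, -6.47217673e-05,  2.80478966e+00]), 'force': array([-0.28725461,  0.08312924,  0.13264505]), 'moment': array([-0.03081757, -0.02290217,  0.01975922]), 'grip_force': 0.0, 'grip_width': 0.0939832996339775}
```

View pics/top0.png

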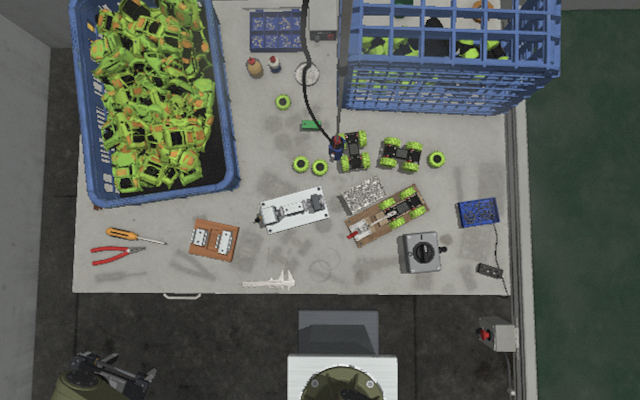

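View pics/side0.png

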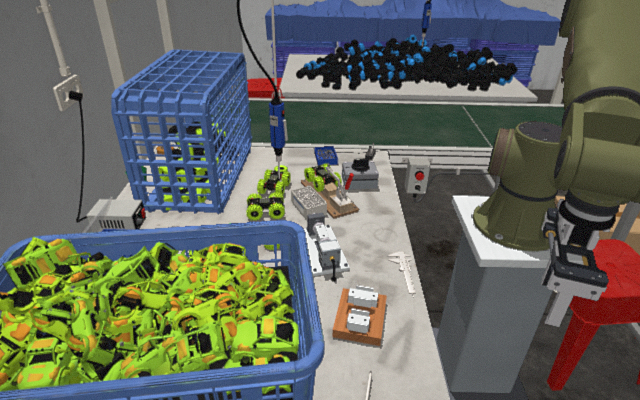

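Top view: stand at (214,240), press (295,210), isolator (422,252), jig (387,215), driver (337,145). Candidates for the block: light block between the press pads (~295,210), two blocks in the stand (200,238)/(225,241), and the green decoy (311,126). I'll take the one in the press and check it in close crops.

```bash
python3 - <<'E'
import cv2,numpy as np
t=cv2.imread("pics/top0.png"); s=cv2.imread("pics/side0.png")
def crop(im,x,y,w,h,W,H):
    c=cv2.resize(im[y:y+h,x:x+w],(W,H),interpolation=cv2.INTER_CUBIC)
    k=W/w
    for i in range(0,w,10):
        cv2.line(c,(int((i+.5)*k),0),(int((i+.5)*k),5),(0,0,255),1); 
        if i%20==0: cv2.putText(c,str(x+i),(int(i*k),16),0,.35,(0,0,255),1)
    for i in range(0,h,10):
        cv2.line(c,(0,int((i+.5)*k)),(5,int((i+.5)*k)),(0,0,255),1); cv2.putText(c,str(y+i),(6,int((i+.5)*k)+4),0,.35,(0,0,255),1)
    return c
a=np.vstack([np.hstack([crop(t,185,210,60,60,400,300*60//45),crop(t,393,225,60,60,400,400)])])
b=crop(t,250,178,80,60,800,600)
cv2.imwrite("pics/c1.png",a); cv2.imwrite("pics/c2.png",b)
c=np.hstack([crop(s,300,210,100,140,400,560),crop(s,330,140,60,84,400,560)])
cv2.imwrite("pics/c3.png",c)
E
```

```text
(no output)
```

View pics/c1.png

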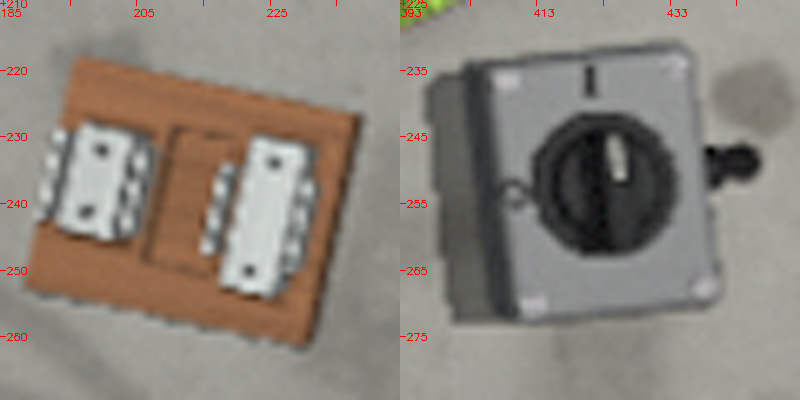

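View pics/c2.png

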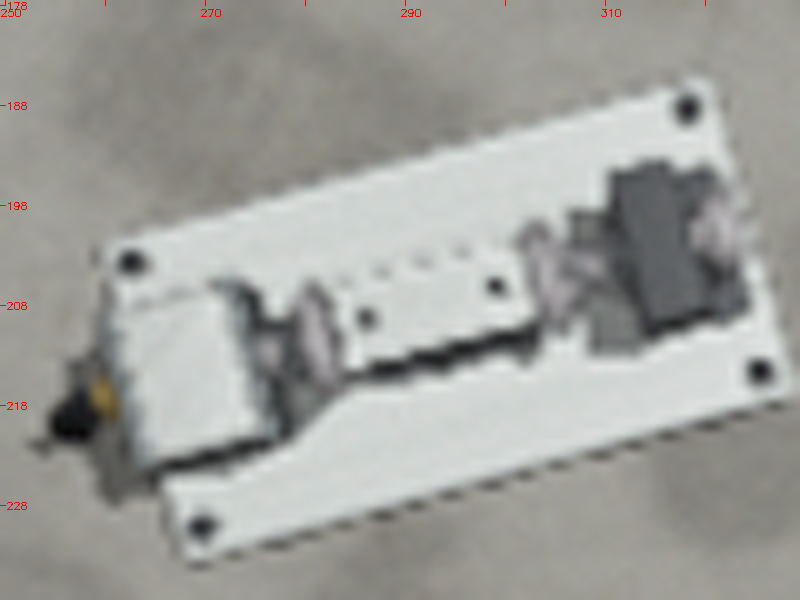

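View pics/c3.png

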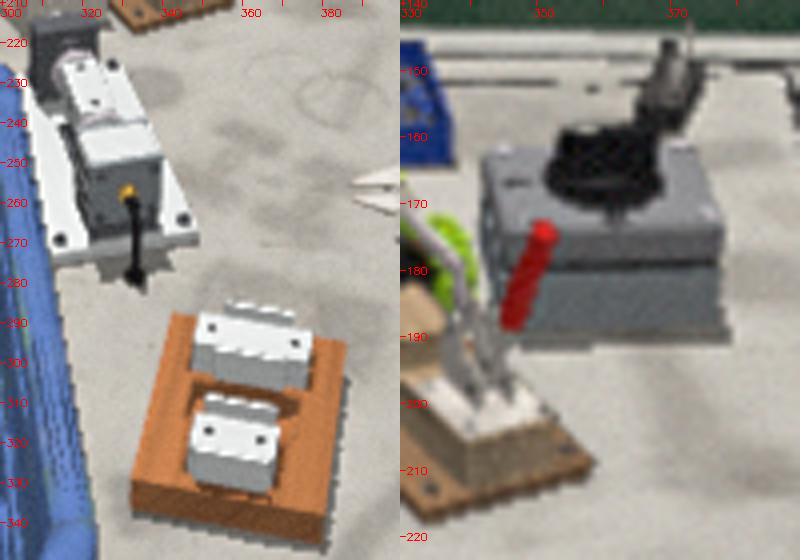

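Set block lies between the pads at top (293,207), side (321,235): uncoloured, in the press, so that is the one. Handle is ON (pointer towards the mark at (421,237)); ring at (410,254). Empty slot is the middle one at about (213,239).

```bash
cat > h.py <<'E'
import cv2,numpy as np
def load(n,f=None):
    c=dict(np.load(f or f"pics/{n}0.npz")); c["R"]=cv2.Rodrigues(c["rvec"])[0]; c["K"]=np.array([[c["fx"],0,c["cx"]],[0,c["fy"],c["cy"]],[0,0,1]]); return c
def pz(c,u,v,z):
    d=c["R"].T@np.linalg.solve(c["K"],[u,v,1]); o=-c["R"].T@c["tvec"]; return o+d*(z-o[2])/d[2]
def tri(ct,p,cs,q):
    P=[c["K"]@np.c_[c["R"],c["tvec"]] for c in(ct,cs)]
    X=cv2.triangulatePoints(P[0],P[1],np.array(p,float),np.array(q,float))[:,0]; return X[:3]/X[3]
def dep(c,u,v):
    z=c["depth"][int(round(v)),int(round(u))]; return c["R"].T@(np.linalg.solve(c["K"],[u,v,1])*z-c["tvec"])
def un(x0,y0,k): return lambda X,Y:(x0+(X+.5)/k-.5,y0+(Y+.5)/k-.5)
A=un(185,210,400/60);B=un(393,225,400/60);C=un(250,178,10);S=un(300,210,4);T=un(330,140,400/60)
E
python3 - <<'E'
from h import *
np.set_printoptions(precision=4,suppress=True)
t=load("top");s=load("side")
for n,p,q,z in [("long+",A(274,162),S(212,327),.042),("long-",A(249,271),S(296,343),.042),("short+",A(101,150),S(207,430),.042),("short-",A(86,211),S(261,439),.042),
 ("mark",B(190,80),T(117,183),.06),("ring",B(115,196),T(215,215),.06),("setA(+y)",C(366,319),S(95,102),.066)]:
    print(n,"top",pz(t,*p,z),"side",pz(s,*q,z),"tri",tri(t,p,s,q),"depth",dep(t,*p))
for n,p,z in [("setB",C(496,286),.066),("slotTL",A(172,125),.024),("slotBL",A(143,262),.024),("isoc",B(206,184),.06),("disc",B(203,184),.064),("driver",(337,145),.25)]+[("scr",B(*x),.06) for x in((107,82),(277,63),(135,303),(305,287))]+[("ph",C(*x),.012) for x in((131,262),(687,108),(760,371),(202,526))]+[("bask",x,.21) for x in((98,205),(238,180))]+[("lever",(352,236),.155),("jig",(387,215),.03)]:
    print(n,pz(t,*p,z),"depth",dep(t,*p))
E
```

```text
long+ top [0.5036 0.3372 0.042 ] side [0.505  0.3375 0.042 ] tri [0.5043 0.3373 0.0417] depth [0.5036 0.3371 0.0426]
long- top [0.4563 0.3472 0.042 ] side [0.4577 0.3486 0.042 ] tri [0.4569 0.3475 0.0408] depth [0.4563 0.3469 0.0433]
short+ top [0.5086 0.4136 0.042 ] side [0.5113 0.4144 0.042 ] tri [0.51   0.4138 0.0412] depth [0.5086 0.4147 0.0383]
short- top [0.482  0.4195 0.042 ] side [0.4827 0.4198 0.042 ] tri [0.4823 0.4196 0.0417] depth [0.482  0.4204 0.0393]
mark top [ 0.4976 -0.2233  0.06  ] side [ 0.4975 -0.2231  0.06  ] tri [ 0.4975 -0.2233  0.0599] depth [ 0.4976 -0.2232  0.0605]
ring top [ 0.4486 -0.191   0.06  ] side [ 0.4502 -0.1923  0.06  ] tri [ 0.4495 -0.191   0.0607] depth [ 0.4485 -0.1916  0.057 ]
setA(+y) top [0.5735 0.1589 0.066 ] side [0.5742 0.1602 0.066 ] tri [0.5739 0.159  0.065 ] depth [0.5733 0.1585 0.0697]
setB [0.583  0.1218 0.066 ] depth [0.5832 0.1219 0.0637]
slotTL [0.5199 0.3876 0.024 ] depth [0.5199 0.3873 0.0248]
slotBL [0.4594 0.3991 0.024 ] depth [0.4593 0.3997 0.0219]
isoc [ 0.4538 -0.2293  0.06  ] depth [ 0.4548 -0.224   0.0848]
disc [ 0.454  -0.2272  0.064 ] depth [ 0.4548 -0.2227  0.0849]
driver [0.7205 0.0166 0.25  ] depth [0.6921 0.0188 0.384 ]
scr [ 0.4966 -0.1884  0.06  ] depth [ 0.4966 -0.1878  0.0631]
scr [ 0.5048 -0.26    0.06  ] depth [ 0.5048 -0.2582  0.0674]
scr [ 0.4039 -0.1987  0.06  ] depth [ 0.4042 -0.198   0.0635]
scr [ 0.411  -0.2698  0.06  ] depth [ 0.4112 -0.269   0.0634]
ph [0.5937 0.2351 0.012 ] depth [0.5936 0.2348 0.0139]
ph [0.6399 0.0689 0.012 ] depth [0.6398 0.0688 0.0137]
ph [0.5614 0.047  0.012 ] depth [0.5609 0.0469 0.0228]
ph [0.5151 0.2128 0.012 ] depth [0.515  0.2117 0.0198]
bask [0.5758 0.6266 0.21  ] depth [0.5763 0.6302 0.2035]
bask [0.6398 0.2674 0.21  ] depth [0.6636 0.3077 0.0253]
lever [ 0.4987 -0.0239  0.155 ] depth [ 0.4987 -0.0241  0.1497]
jig [ 0.5598 -0.1322  0.03  ] depth [ 0.5584 -0.1282  0.0599]
```

Emit:
send_rows:
  motion:
    - [[-0.7,-0.85,0],[0,0,0],1]
    - [[-0.7,-0.85,0],[0,0,0],1]
    - [[-0.7,-0.85,0],[0,0,0],1]
    - [[-0.7,-0.85,0],[0,0,0],1]
    - [[-0.7,-0.85,0],[0,0,0],1]
    - [[-0.7,-0.85,0],[0,0,0],1]
    - [[-0.7,-0.85,0],[0,0,0],1]
    - [[-0.7,-0.85,0],[0,0,0],1]
    - [[-0.7,-0.85,0],[0,0,0],1]
    - [[-0.7,-0.85,0],[0,0,0],1]
    - [[-0.7,-0.85,0],[0,0,0],1]
    - [[-0.7,-0.85,0],[0,0,0],1]

```text
time_s: 1.3
ee_pos: [0.3186, 0.1457, 0.2054]
eef_rot: [-3.142, 0.0, 2.805]
force: [0.7, 0.7, 0.6]
grip_width: 0.0939
grip_force: 0.0
```

Emit:
send_rows:
  motion:
    - [[-0.7,-0.85,0],[0,0,0],1]
    - [[-0.7,-0.85,0],[0,0,0],1]
    - [[-0.7,-0.85,0],[0,0,0],1]
    - [[-0.7,-0.85,0],[0,0,0],1]
    - [[-0.7,-0.85,0],[0,0,0],1]
    - [[-0.7,-0.85,0],[0,0,0],1]
    - [[-0.7,-0.85,0],[0,0,0],1]
    - [[-0.7,-0.85,0],[0,0,0],1]
    - [[-0.7,-0.85,0],[0,0,0],1]
    - [[-0.7,-0.85,0],[0,0,0],1]
    - [[-0.7,-0.85,0],[0,0,0],1]
    - [[-0.7,-0.85,0],[0,0,0],1]

```text
time_s: 2.5
ee_pos: [0.4554, -0.2264, 0.2051]
eef_rot: [3.141, -0.001, 2.805]
force: [0.6, 0.5, 0.0]
grip_width: 0.0941
grip_force: 0.0
```

Emit:
send_rows:
  motion:
    - [[0,0,0],[0,0,1],1]
    - [[0,0,0],[0,0,1],1]
    - [[0,0,0],[0,0,1],1]
    - [[0,0,0],[0,0,1],1]
    - [[0,0,0],[0,0,1],1]
    - [[0,0,0],[0,0,1],1]
    - [[0,0,0],[0,0,1],1]
    - [[0,0,0],[0,0,1],1]
    - [[0,0,0],[0,0,1],1]
    - [[0,0,0],[0,0,1],1]
    - [[0,0,0],[0,0,1],1]
    - [[0,0,0],[0,0,1],1]

```text
time_s: 3.7
ee_pos: [0.4551, -0.225, 0.2051]
eef_rot: [-3.141, -0.0, 1.36]
force: [0.1, 0.1, -0.4]
grip_width: 0.0941
grip_force: 0.0
```

Emit:
send_rows:
  motion:
    - [[0,0,0],[0,0,1],1]
    - [[0,0,0],[0,0,1],1]
    - [[0,0,0],[0,0,1],1]
    - [[0,0,0],[0,0,1],1]
    - [[0,0,0],[0,0,1],1]
    - [[0,0,0],[0,0,1],1]
    - [[0,0,0],[0,0,1],1]
    - [[0,0,0],[0,0,1],1]
    - [[0,0,0],[0,0,1],1]
    - [[0,0,0],[0,0,1],1]
    - [[0,0,0],[0,0,0.5],1]
    - [[0,0,0],[0,0,0],1]

```text
time_s: 4.9
ee_pos: [0.4551, -0.225, 0.2052]
eef_rot: [-3.141, 0.001, 0.104]
force: [-0.3, 0.6, 0.4]
grip_width: 0.094
grip_force: 0.0
```

Emit:
send_rows:
  motion:
    - [[-0.05,0.13,0.3],[0,0,0],1]
    - [[0,0,0.9],[0,0,0],1]
    - [[0,0,0.9],[0,0,0],1]
    - [[0,0,0.9],[0,0,0],0.5]
    - [[0,0,0.8],[0,0,0],0]
    - [[0,0,0.5],[0,0,0],-0.3]
    - [[0,0,0],[0,0,0],-0.4]
    - [[0,0,0],[0,0,0],-0.4]
  squeeze: 20

```text
time_s: 5.7
ee_pos: [0.4541, -0.2292, 0.0765]
eef_rot: [-3.141, 0.0, 0.106]
force: [-0.4, -0.3, 1.0]
grip_width: 0.0577
grip_force: 0.0
```

Emit:
send_rows:
  motion:
    - [[0,0,0],[0,0,0],-1]
    - [[0,0,0],[0,0,0],-1]
    - [[0,0,0],[0,0,0],-1]
    - [[0,0,0],[0,0,0],-1]
    - [[0,0,0],[0,0,0],-1]

```text
time_s: 6.2
ee_pos: [0.4542, -0.2291, 0.0766]
eef_rot: [3.141, -0.0, 0.105]
force: [0.6, -0.1, 0.9]
grip_width: 0.0175
grip_force: 0.0
```

Emit:
send_rows:
  motion:
    - [[0,0,0.05],[0,0,0],-1]
    - [[0,0,0],[0,0,0],-1]
    - [[0,0,0],[0,0,0],-1]

```text
time_s: 6.5
ee_pos: [0.4543, -0.2281, 0.0762]
eef_rot: [-3.14, -0.0, 0.105]
force: [-6.1, 12.6, 19.9]
grip_width: 0.0132
grip_force: 20.0
```

Emit:
send_rows:
  motion:
    - [[0,0,0],[0,0,-0.5],-1]
    - [[0,0,0],[0,0,-1],-1]
    - [[0,0,0],[0,0,-1],-1]

```text
time_s: 6.8
ee_pos: [0.4543, -0.2282, 0.0762]
eef_rot: [-3.14, -0.001, 0.41]
force: [-5.6, 11.7, 20.0]
grip_width: 0.0138
grip_force: 20.0
```

Emit:
send_rows:
  motion:
    - [[0.01,-0.03,-0.05],[0,0,-1],-1]
    - [[0,0,0],[0,0,-1],-1]
    - [[0,0,0],[0,0,-1],-1]

```text
time_s: 7.1
ee_pos: [0.4542, -0.228, 0.0763]
eef_rot: [3.141, -0.0, 0.77]
force: [2.6, 0.2, -2.8]
grip_width: 0.0137
grip_force: 20.0
```

Emit:
send_rows:
  motion:
    - [[0,0,0],[0,0,-1],-1]
    - [[0,0,0],[0,0,-1],-1]
    - [[0,0,0],[0,0,-1],-1]
    - [[0,0,0],[0,0,-1],-1]
    - [[0,0,0],[0,0,-1],-1]

```text
time_s: 7.6
ee_pos: [0.4543, -0.2281, 0.0763]
eef_rot: [3.141, -0.0, 1.37]
force: [3.9, 0.3, -3.4]
grip_width: 0.0136
grip_force: 20.0
```

Emit:
send_rows:
  motion:
    - [[0,0,0],[0,0,-1],-1]
    - [[0,0,0],[0,0,-1],-1]
    - [[0,0,0],[0,0,-0.6],-1]
    - [[0,0,0],[0,0,-0.2],-1]
    - [[0,0,0],[0,0,0],-1]

```text
time_s: 8.1
ee_pos: [0.4543, -0.2282, 0.0764]
eef_rot: [3.141, 0.0, 1.7]
force: [5.1, 0.7, -5.2]
grip_width: 0.0137
grip_force: 20.1
```

```bash
python3 -c "
from station import *
print(get_obs()['moment'],get_obs()['eef_rot'])"
```

```text
[-0.12649644 -0.92699548 -0.25299871] [3.14091187e+00 8.18266999e-05 1.69954633e+00]
```

Emit:
send_rows:
  motion:
    - [[0,0,0],[0,0,0],-0.3]
    - [[0,0,0],[0,0,0],-0.3]
    - [[0,0,-0.5],[0,0,0],-0.3]
    - [[0,0,-1],[0,0,0],-0.3]
    - [[0,0,-1],[0,0,0],0]
    - [[0,0,-1],[0,0,0],0]
    - [[0,0,-0.8],[0,0,0],0]

```text
time_s: 8.8
ee_pos: [0.454, -0.2282, 0.2074]
eef_rot: [3.141, 0.001, 1.7]
force: [0.3, -0.9, -1.0]
grip_width: 0.047
grip_force: 0.0
```

Emit:
send_rows:
  motion:
    - [[0.98,0.18,0],[0,0,0],0]
    - [[0.98,0.18,0],[0,0,0],0]
    - [[0.98,0.18,0],[0,0,0],0]
    - [[0.98,0.18,0],[0,0,0],0]
    - [[0.98,0.18,0],[0,0,0],0]
    - [[0.98,0.18,0],[0,0,0],0]
    - [[0.98,0.18,0],[0,0,0],0]
    - [[0.98,0.18,0],[0,0,0],0]
    - [[0.98,0.18,0],[0,0,0],0]
    - [[0.98,0.18,0],[0,0,0],0]
    - [[0.98,0.18,0],[0,0,-0.6],0]
    - [[0,0,0],[0,0,-0.6],0]

```text
time_s: 10.0
ee_pos: [0.4707, 0.1026, 0.2055]
eef_rot: [-3.141, -0.0, 1.849]
force: [0.2, -0.1, 0.3]
grip_width: 0.0465
grip_force: 0.0
```

```bash
python3 - <<'E'
from station import *
import cv2,numpy as np
a=camera("top")["pixels"][225:285,393:453,::-1]; b=camera("side")["pixels"][140:200,330:390,::-1]
cv2.imwrite("pics/iso1.png",np.hstack([cv2.resize(i,(300,300),interpolation=2) for i in(a,b)]))
print(get_obs()["ee_pos"],get_obs()["eef_rot"])
E
```

```text
[0.47078734 0.10068031 0.2054174 ] [-3.14118444e+00  1.32642758e-04  1.84654662e+00]
```

View pics/iso1.png

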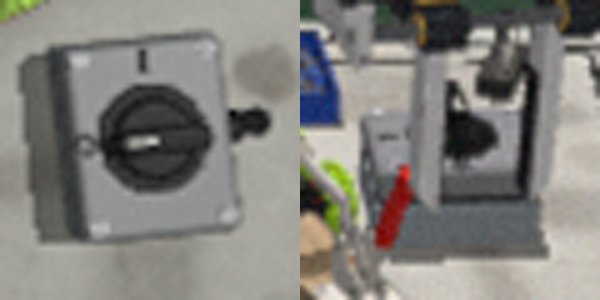

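Picture: pointer at the ring (88,147), so isolator is OFF. Now to the press.

Emit:
send_rows:
  motion:
    - [[0.08,0.95,0],[0,0,0],0]
    - [[0.08,0.95,0],[0,0,0],0]
    - [[0.08,0.95,0],[0,0,0],0]
    - [[0.07,0.95,0],[0,0,0],0]
    - [[0,0,0.5],[0,0,0],0]
    - [[0,0,1],[0,0,0],0]
    - [[0,0,1],[0,0,0],0]
    - [[0,0,0.8],[0,0,0],0]
    - [[0,0,0],[0,0,0],0]
  squeeze: 20

```text
time_s: 11.0
ee_pos: [0.5767, 0.139, 0.1034]
eef_rot: [-3.136, -0.0, 1.842]
force: [-0.5, 0.9, 0.4]
grip_width: 0.0473
grip_force: 0.0
```

```bash
python3 -c "
from station import *
print(get_obs()['ee_pos'],get_obs()['eef_rot'])"
```

```text
[0.5767209  0.13898538 0.10338669] [-3.13593737e+00 -4.05629118e-04  1.84152560e+00]
```

Emit:
send_rows:
  motion:
    - [[0.04,0.05,0.3],[-0.04,0,0],0]
    - [[0,0,0.6],[0,0,0],0]
    - [[0,0,0.6],[0,0,0],0]
    - [[0,0,0.6],[0,0,0],0]
    - [[0,0,0],[0,0,0],0]
    - [[0,0,0],[0,0,0],-1]
    - [[0,0,0],[0,0,0],-1]
    - [[0,0,0],[0,0,0],-1]
    - [[0,0,0],[0,0,0],-1]
    - [[0,0,0],[0,0,0],-1]

```text
time_s: 12.0
ee_pos: [0.5801, 0.1417, 0.0445]
eef_rot: [3.135, 0.0, 1.845]
force: [-2.7, -1.4, 6.5]
grip_width: 0.0242
grip_force: 20.0
```

Emit:
send_rows:
  motion:
    - [[0,0,-0.2],[0,0,0],-1]
    - [[0,0,-0.5],[0,0,0],-1]
    - [[0,0,-0.8],[0,0,0],-1]
    - [[0,0,-1],[0,0,0],-1]
    - [[0,0,-1],[0,0,0],-1]
    - [[0,0,0],[0,0,0],-1]

```text
time_s: 12.6
ee_pos: [0.5808, 0.1418, 0.1539]
eef_rot: [3.129, 0.001, 1.845]
force: [0.5, 0.2, -1.0]
grip_width: 0.0236
grip_force: 20.0
```

```bash
python3 - <<'E'
from station import *
import cv2,numpy as np
c=camera("side"); o=get_obs()
np.savez("pics/side1.npz",**c)
cv2.imwrite("pics/grip1.png",cv2.resize(c["pixels"][130:280,250:400,::-1],(600,600),interpolation=2))
print(o["ee_pos"],o["eef_rot"],o["grip_width"],o["force"])
E
```

```text
[0.57996228 0.1416678  0.15120923] [3.13245561e+00 4.14986689e-04 1.84481327e+00] 0.023819088293232947 [-0.13381199 -0.54929007 -1.81870094]
```

View pics/grip1.png

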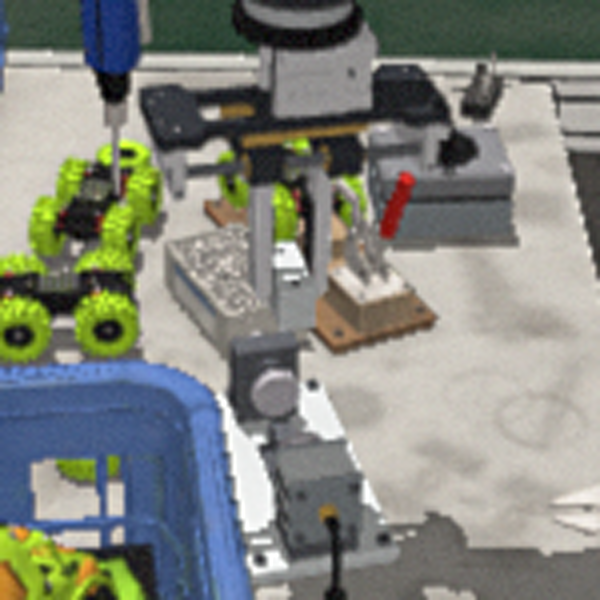

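Block is held (crop (290,270)), clear of the pads. I'll set it on the open bench at about (0.44, 0.13) to regrasp it by its ends.

Emit:
send_rows:
  motion:
    - [[0.18,-0.92,0],[0.05,0,0],-1]
    - [[0.18,-0.92,0],[0,0,0],-1]
    - [[0.18,-0.92,0],[0,0,0],-1]
    - [[0.18,-0.92,0],[0,0,0],-1]
    - [[0.17,-0.92,0],[0,0,0],-1]
    - [[0,0,0.6],[0,0,0],-1]
    - [[0,0,1],[0,0,0],-1]
    - [[0,0,1],[0,0,0],-1]
    - [[0,0,1],[0,0,0],-1]
    - [[0,0,0.4],[0,0,0],-1]
    - [[0,0,0],[0,0,0],-1]

```text
time_s: 13.75
ee_pos: [0.4379, 0.1296, 0.0272]
eef_rot: [-3.137, -0.0, 1.845]
force: [0.3, 0.0, -1.2]
grip_width: 0.0236
grip_force: 20.0
```

```bash
python3 -c "
from station import *
o=get_obs();print(o['ee_pos'],o['eef_rot'],o['force'],o['grip_width'])"
```

```text
[0.43788796 0.129594   0.02715924] [-3.13694850e+00 -2.34808389e-04  1.84474184e+00] [ 0.28536653  0.03872102 -1.18602799] 0.023588908230474596
```

Emit:
send_rows:
  motion:
    - [[0,0,0.3],[-0.04,0,0],-1]
    - [[0,0,0.2],[0,0,0],-1]
    - [[0,0,0],[0,0,0],-1]
    - [[0,0,0],[0,0,0],-1]

```text
time_s: 14.15
ee_pos: [0.4392, 0.1299, 0.0138]
eef_rot: [3.137, 0.0, 1.845]
force: [-1.2, 0.1, -0.8]
grip_width: 0.0242
grip_force: 20.0
```

Emit:
send_rows:
  motion:
    - [[0,0,0.07],[0,0,0],-1]
    - [[0,0,0.04],[0,0,0],-1]
    - [[0,0,0],[0,0,0],-1]

```text
time_s: 14.45
ee_pos: [0.4389, 0.1298, 0.0101]
eef_rot: [3.138, 0.0, 1.845]
force: [-0.7, -0.3, -1.1]
grip_width: 0.0242
grip_force: 20.0
```

Emit:
send_rows:
  motion:
    - [[0,0,0.05],[0,0,0],-1]
    - [[0,0,0],[0,0,0],-1]

```text
time_s: 14.65
ee_pos: [0.4389, 0.1298, 0.0086]
eef_rot: [3.138, 0.0, 1.845]
force: [0.0, 1.0, -2.2]
grip_width: 0.0237
grip_force: 20.0
```

Emit:
send_rows:
  motion:
    - [[0,0,0.04],[0,0,0],-1]
    - [[0,0,0],[0,0,0],-1]

```text
time_s: 14.85
ee_pos: [0.439, 0.1298, 0.0083]
eef_rot: [3.138, 0.0, 1.845]
force: [-6.8, -1.5, 17.1]
grip_width: 0.024
grip_force: 20.0
```

Emit:
send_rows:
  motion:
    - [[0,0,-0.03],[0,0,0],0]
    - [[0,0,0],[0,0,0],0]
    - [[0,0,0],[0,0,0],0.5]
    - [[0,0,-0.5],[0,0,0],1]
    - [[0,0,-0.8],[0,0,0],1]
    - [[0,0,-0.5],[0,0,0],1]
    - [[0,0,0],[0,0,1],1]
    - [[0,0,0],[0,0,1],1]
    - [[0,0,0],[0,0,1],1]
    - [[0,0,0],[0,0,1],1]
    - [[0,0,0],[0,0,1],1]
    - [[0,0,0],[0,0,1],1]

```text
time_s: 16.05
ee_pos: [0.4387, 0.1298, 0.0622]
eef_rot: [3.139, -0.002, 1.12]
force: [0.5, 0.2, -0.8]
grip_width: 0.0941
grip_force: 0.0
```

Emit:
send_rows:
  motion:
    - [[0,0,0],[0,0,1],1]
    - [[0,0,0],[0,0,1],1]
    - [[0,0,0],[0,0,1],1]
    - [[0,0,0],[0,0,1],1]
    - [[0,0,0],[0,0,1],1]
    - [[0,0,0],[0,0,1],1]
    - [[0,0,0],[0,0,1],1]
    - [[0,0,0],[0,0,0.1],1]
    - [[0,0,0],[0,0,0],1]

```text
time_s: 16.95
ee_pos: [0.4387, 0.1298, 0.0623]
eef_rot: [3.142, -0.004, 0.276]
force: [0.2, -0.4, -0.2]
grip_width: 0.0943
grip_force: 0.0
```

```bash
python3 - <<'E'
from station import *
import cv2,numpy as np
c=camera("side"); np.savez("pics/side2.npz",**c)
t=camera("top"); np.savez("pics/top2.npz",**t); o=get_obs()
from h import load
for n,z in(("side",.015),("top",.03)):
    k=load(n,f"pics/{n}2.npz"); p=k["K"]@(k["R"]@[.439,.13,z]+k["tvec"]); print(n,p[:2]/p[2])
    if n=="side":
        u,v=(p[:2]/p[2]).astype(int); print(u-30,v-30); cv2.imwrite("pics/reg.png",cv2.resize(c["pixels"][v-30:v+30,u-30:u+30,::-1],(480,480),interpolation=2))
print(o["ee_pos"],o["eef_rot"],o["grip_width"],o["force"],o["qpos"])
E
```

```text
side [372.57196476 244.24981192]
342 214
top [296.90565435 256.36457694]
[0.43873292 0.12977501 0.06229965] [ 3.14157626 -0.00352442  0.2755627 ] 0.09407392429729 [-0.21807749  0.05043196  0.48769734] [2.07380395e-01 2.79455225e-01 1.91932790e+00 2.77227993e-04
 9.39292202e-01 1.50245078e+00]
```

View pics/reg.png

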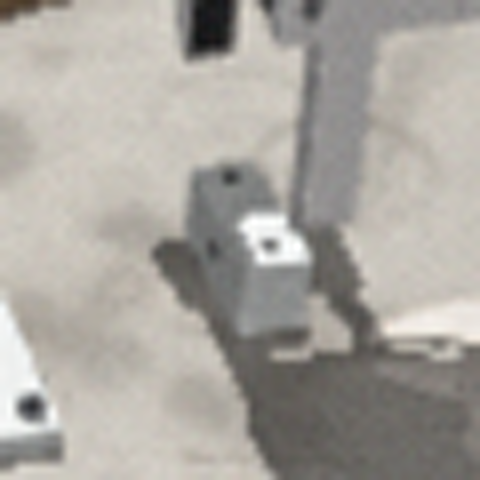

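```bash
python3 - <<'E'
from h import *
k=load("side","pics/side2.npz"); f=un(342,214,8)
a,b=pz(k,*f(230,177),.03),pz(k,*f(268,245),.03); print(a,b,(a+b)/2,np.arctan2(*(b-a)[:2][::-1]))
ty=np.array([.272,-.962,0])
for s in(-1,1):
    p=np.array([.4387,.1298,.0623])+s*.047*ty; q=k["K"]@(k["R"]@p+k["tvec"]); print((q[:2]/q[2]-[342,214])*8)
E
```

```text
[0.44481664 0.1115141  0.03      ] [0.43511638 0.14821012 0.03      ] [0.43996651 0.12986211 0.03      ] 1.8292261926711182
[308.90300704 216.20722896]
[208.03862141  50.87523466]
```

Block is flat on the bench; measured centre (0.440, 0.130) matches the tool to ~1 mm. Regrasp by the ends.

Emit:
send_rows:
  motion:
    - [[0.02,0,0.4],[0,0,0],1]
    - [[0,0,0.6],[0,0,0],1]
    - [[0,0,0.5],[0,0,0],1]
    - [[0,0,0.05],[0,0,0],0.5]
    - [[0,0,0],[0,0,0],-0.5]
    - [[0,0,0],[0,0,0],-1]
    - [[0,0,0],[0,0,0],-1]
    - [[0,0,0],[0,0,0],-1]
    - [[0,0,0],[0,0,0],-1]
  squeeze: 25

```text
time_s: 17.95
ee_pos: [0.4398, 0.13, 0.0163]
eef_rot: [3.141, -0.004, 0.273]
force: [-1.2, -0.1, 3.8]
grip_width: 0.0556
grip_force: 25.0
```

Emit:
send_rows:
  motion:
    - [[0,0,-0.4],[0,0,0],-1]
    - [[0,0,-1],[0,0,0],-1]
    - [[0,0,-1],[0,0,0],-1]
    - [[0,0,-1],[0,0,-1],-1]
    - [[0,0,-0.8],[0,0,-1],-1]
    - [[0,0,0],[0,0,-1],-1]
    - [[0,0,0],[0,0,-1],-1]
    - [[0,0,0],[0,0,-1],-1]
    - [[0,0,0],[0,0,-1],-1]
    - [[0,0,0],[0,0,-1],-1]
    - [[0,0,0],[0,0,-1],-1]
    - [[0,0,0],[0,0,-1.0],-1]

```text
time_s: 19.15
ee_pos: [0.4389, 0.1299, 0.1426]
eef_rot: [3.138, -0.002, 1.358]
force: [0.5, -0.7, -1.0]
grip_width: 0.0556
grip_force: 25.0
```

Emit:
send_rows:
  motion:
    - [[0.8,0,0],[0,0,-0.1],-1]
    - [[0.9,0,0],[0,0,0],-1]
    - [[0.9,0,0],[0,0,0],-1]
    - [[0.9,0,0],[0,0,0],-1]
    - [[0.9,0,0],[0,0,0],-1]
    - [[0.9,0,0],[0,0,0],-1]
    - [[0.9,0,0],[0,0,0],-1]
    - [[0.9,0,0],[0,0,0],-1]
    - [[0.9,0,0],[0,0,0],-1]
    - [[0.5,-0.1,0],[0,0,0],-1]
    - [[0,0,0],[0,0,0],-1]
    - [[0,0,0],[0,0,0],-1]

```text
time_s: 20.35
ee_pos: [0.4883, 0.3796, 0.1426]
eef_rot: [3.139, -0.001, 1.365]
force: [0.2, 0.6, -0.8]
grip_width: 0.0558
grip_force: 25.0
```

```bash
python3 -c "
from station import *
o=get_obs();print(o['ee_pos'],o['eef_rot'],o['force'],o['grip_width'])"
```

```text
[0.48832262 0.3796058  0.14255758] [ 3.13856269e+00 -1.33452641e-03  1.36513976e+00] [ 0.16114414  0.57664631 -0.78732199] 0.055842870984711405
```

Emit:
send_rows:
  motion:
    - [[0,0,0.5],[0.02,0,0],-1]
    - [[0,0,0.8],[0,0,0],-1]
    - [[0,0,0.8],[0,0,0],-1]
    - [[0,0,0.4],[0,0,0],-1]
    - [[0,0,0.2],[0,0,0],-1]
    - [[0,0,0.2],[0,0,0],-1]
    - [[0,0,0],[0,0,0],-1]

```text
time_s: 21.05
ee_pos: [0.4887, 0.38, 0.0552]
eef_rot: [3.141, -0.002, 1.365]
force: [-0.6, -0.2, -1.2]
grip_width: 0.0558
grip_force: 25.0
```

Emit:
send_rows:
  motion:
    - [[0,0,0.2],[0,0,0],-1]
    - [[0,0,0.2],[0,0,0],-1]
    - [[0,0,0],[0,0,0],-1]

```text
time_s: 21.35
ee_pos: [0.4884, 0.38, 0.0425]
eef_rot: [3.142, -0.001, 1.365]
force: [-0.8, 0.5, -1.3]
grip_width: 0.0558
grip_force: 25.0
```

Emit:
send_rows:
  motion:
    - [[0,0,0.1],[0,0,0],-1]
    - [[0,0,0.1],[0,0,0],-1]
    - [[0,0,0.1],[0,0,0],-1]
    - [[0,0,0],[0,0,0],-1]

```text
time_s: 21.75
ee_pos: [0.4885, 0.3801, 0.0338]
eef_rot: [3.141, -0.001, 1.365]
force: [-0.3, 0.8, -1.0]
grip_width: 0.0557
grip_force: 25.0
```

Emit:
send_rows:
  motion:
    - [[0,0,0.05],[0,0,0],-1]
    - [[0,0,0.05],[0,0,0],-1]
    - [[0,0,0],[0,0,0],-1]

```text
time_s: 22.05
ee_pos: [0.4886, 0.3801, 0.0311]
eef_rot: [3.141, -0.001, 1.365]
force: [-0.2, -0.3, -1.8]
grip_width: 0.0558
grip_force: 25.0
```

Inside the slot with no side load; down to the floor.

Emit:
send_rows:
  motion:
    - [[0,0,0.05],[0,0,0],-1]
    - [[0,0,0.04],[0,0,0],-1]
    - [[0,0,0],[0,0,0],-1]

```text
time_s: 22.35
ee_pos: [0.4887, 0.3802, 0.0285]
eef_rot: [3.141, -0.002, 1.365]
force: [-0.3, 0.5, -2.1]
grip_width: 0.0559
grip_force: 25.0
```

Emit:
send_rows:
  motion:
    - [[0,0,0.03],[0,0,0],-1]
    - [[0,0,0],[0,0,0],-1]

```text
time_s: 22.55
ee_pos: [0.4887, 0.3802, 0.0283]
eef_rot: [3.141, -0.002, 1.365]
force: [-3.4, -2.3, 6.7]
grip_width: 0.0555
grip_force: 25.0
```

Contact at TCP z 0.0283, just as expected for the slot floor. Release and lift.

Emit:
send_rows:
  motion:
    - [[0,0,0],[0,0,0],0.5]
    - [[0,0,0],[0,0,0],0.5]
    - [[0,0,-0.2],[0,0,0],0.5]
    - [[0,0,-0.6],[0,0,0],0.5]
    - [[0,0,-1],[0,0,0],0.5]
    - [[0,0,-1],[0,0,0],0.5]
    - [[0,0,-1],[0,0,0],0.5]
    - [[0,0,-1],[0,0,0],0.5]
    - [[0,0,-1],[0,0,0],0.5]
    - [[0,0,0],[0,0,0],0.5]

```text
time_s: 23.55
ee_pos: [0.4897, 0.3807, 0.2066]
eef_rot: [3.136, -0.007, 1.365]
force: [0.1, 0.1, 0.4]
grip_width: 0.0702
grip_force: 0.0
```

```bash
python3 -c "
from station import *
o=get_obs();print(o['ee_pos'],o['eef_rot'],o['force'],o['grip_width'],o['qpos'])"
```

```text
[0.48967604 0.3807439  0.20663255] [ 3.13577328 -0.0069278   1.3648836 ] [0.06691906 0.11260402 0.37918758] 0.07019732527142494 [6.01601391e-01 4.51999339e-01 1.31080163e+00 5.96161467e-04
 1.36976300e+00 8.07417875e-01]
```

Emit:
send_rows:
  motion:
    - [[-0.96,0.14,0],[0,0,0],0.5]
    - [[-0.96,0.14,0],[0,0,0],0.5]
    - [[-0.96,0.14,0],[0,0,0],0.5]
    - [[-0.96,0.14,0],[0,0,0],0.5]
    - [[-0.96,0.14,0],[0,0,0],0]
    - [[-0.96,0.14,0],[0,0,0],0]
    - [[-0.96,0.14,0],[0,0,0],0]
    - [[-0.96,0.14,0],[0,0,0],0]
    - [[-0.96,0.14,0],[0,0,0],0]
    - [[-0.96,0.14,0],[0,0,0],0]
    - [[-0.96,0.14,0],[0,0,0],0]
    - [[-0.96,0.14,0],[0,0,0],0]

```text
time_s: 24.75
ee_pos: [0.4667, 0.0302, 0.2008]
eef_rot: [3.141, -0.002, 1.365]
force: [0.7, -0.8, -0.0]
grip_width: 0.0469
grip_force: 0.0
```

```bash
python3 - <<'E'
from station import *
import cv2,numpy as np
a=camera("top")["pixels"][210:270,185:245,::-1]; b=camera("side")["pixels"][280:350,325:395,::-1]
cv2.imwrite("pics/stand1.png",np.hstack([cv2.resize(i,(400,400),interpolation=2) for i in(a,b)]))
E
```

```text
(no output)
```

View pics/stand1.png

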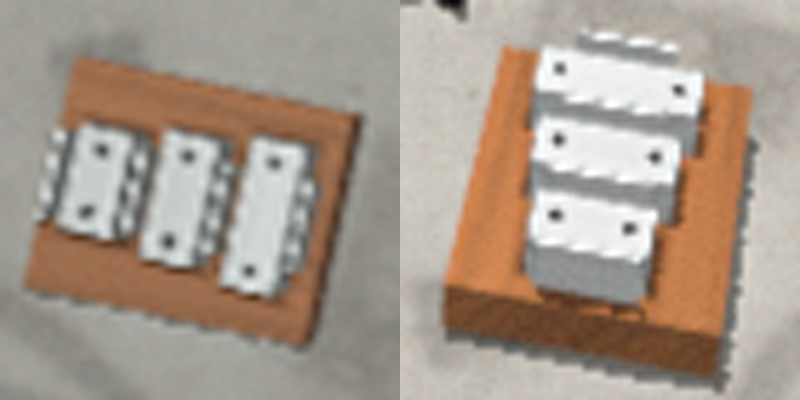

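Emit:
send_rows:
  motion:
    - [[-0.96,0.14,0],[0,0,0],0]
    - [[-0.96,0.14,0],[0,0,0],0]
    - [[-0.96,0.14,0],[0,0,0],0]
    - [[-0.96,0.14,0],[0,0,0],0]
    - [[-0.96,0.14,0],[0,0,0],0]
    - [[-0.96,0.14,0],[0,0,0],0]
    - [[-0.96,0.14,0],[0,0,0],0]
    - [[-0.96,0.14,0],[0,0,0],0]
    - [[-0.96,0.14,0],[0,0,-0.9],0]
    - [[0,0,0],[0,0,-0.9],0]
    - [[0,0,0],[0,0,-0.9],0]
    - [[0,0,0],[0,0,0],0]

```text
time_s: 26.05
ee_pos: [0.4512, -0.2298, 0.2003]
eef_rot: [3.141, -0.002, 1.69]
force: [-0.1, -0.5, -0.6]
grip_width: 0.047
grip_force: 0.0
```

```bash
python3 -c "
from station import *
o=get_obs();print(o['ee_pos'],o['eef_rot'],o['force'],o['grip_width'])"
```

```text
[ 0.45123217 -0.22979963  0.20034371] [ 3.14071310e+00 -1.70502951e-03  1.69046571e+00] [-0.12333414 -0.45014926 -0.58801759] 0.04701142815819646
```

Picture: the set block sits in the middle slot (top crop (180,200), side (605,150)), level with its neighbours, which have not moved. Now the isolator.

Emit:
send_rows:
  motion:
    - [[0.04,0.1,0.3],[0,0,0],0]
    - [[0,0,0.9],[0,0,0],0]
    - [[0,0,0.9],[0,0,0],0]
    - [[0,0,0.9],[0,0,0],0]
    - [[0,0,0.8],[0,0,0],0]
    - [[0,0,0.3],[0,0,0],-0.3]
    - [[0,0,0],[0,0,0],-0.4]
    - [[0,0,0],[0,0,0],-0.4]
  squeeze: 20

```text
time_s: 26.85
ee_pos: [0.4546, -0.2285, 0.0786]
eef_rot: [3.139, -0.001, 1.688]
force: [0.5, 0.2, 0.1]
grip_width: 0.0293
grip_force: 0.0
```

Emit:
send_rows:
  motion:
    - [[0,0,0],[0,0,0],-1]
    - [[0,0,0],[0,0,0],-1]
    - [[0,0,0],[0,0,0],-1]
    - [[0,0,0],[0,0,0],-1]

```text
time_s: 27.25
ee_pos: [0.4545, -0.2286, 0.0785]
eef_rot: [3.139, -0.0, 1.689]
force: [-0.7, 0.3, 6.5]
grip_width: 0.0138
grip_force: 20.0
```

Gripped gently; turn clockwise by 1.571 (13.1 units).

Emit:
send_rows:
  motion:
    - [[0,0,0],[0,0,0.5],-1]
    - [[0,0,0],[0,0,1],-1]
    - [[0,0,0],[0,0,1],-1]
    - [[0,0,0],[0,0,1],-1]
    - [[0,0,0],[0,0,1],-1]
    - [[0,0,0],[0,0,1],-1]
    - [[0,0,0],[0,0,1],-1]
    - [[0,0,0],[0,0,1],-1]

```text
time_s: 28.05
ee_pos: [0.454, -0.2284, 0.0785]
eef_rot: [-3.141, -0.002, 0.784]
force: [-4.3, 2.3, 10.6]
grip_width: 0.0138
grip_force: 20.0
```

Emit:
send_rows:
  motion:
    - [[0,0,0],[0,0,1],-1]
    - [[0,0,0],[0,0,1],-1]
    - [[0,0,0],[0,0,1],-1]
    - [[0,0,0],[0,0,1],-1]
    - [[0,0,0],[0,0,1],-1]
    - [[0,0,0],[0,0,0.7],-1]
    - [[0,0,0],[0,0,0],-1]

```text
time_s: 28.75
ee_pos: [0.4538, -0.2281, 0.0785]
eef_rot: [-3.14, -0.001, 0.102]
force: [-6.6, 4.8, 10.9]
grip_width: 0.014
grip_force: 20.0
```

```bash
python3 -c "
from station import *
o=get_obs();print(o['ee_pos'],o['eef_rot'],o['force'],o['moment'],o['grip_width'])"
```

```text
[ 0.45379324 -0.22806988  0.07846452] [-3.13963657e+00 -5.86153613e-04  1.01836134e-01] [-6.56909861  4.83890682 10.89772766] [0.88513546 1.36928158 0.06962613] 0.013975978517960508
```

Emit:
send_rows:
  motion:
    - [[0,0,0],[0,0,0.15],-1]
    - [[0,0,0],[0,0,0],-1]
    - [[0,0,0],[0,0,0],-0.3]
    - [[0,0,0],[0,0,0],-0.3]
    - [[0,0,-0.5],[0,0,0],-0.3]
    - [[0,0,-1],[0,0,0],-0.3]
    - [[0,0,-1],[0,0,0],0]
    - [[0,0,-1],[0,0,0],0]
    - [[0,0,-0.7],[0,0,0],0]

```text
time_s: 29.65
ee_pos: [0.4543, -0.2288, 0.2058]
eef_rot: [-3.141, -0.003, 0.087]
force: [-0.3, 0.5, -0.5]
grip_width: 0.0467
grip_force: 0.0
```

Emit:
send_rows:
  motion:
    - [[-0.2,-0.9,0],[0,0,0],0]
    - [[-0.2,-0.9,0],[0,0,0],0]
    - [[-0.2,-0.9,0],[0,0,0],0]
    - [[-0.2,-0.9,0],[0,0,0],0]
    - [[-0.2,-0.9,0],[0,0,0],0]
    - [[-0.2,-0.9,0],[0,0,0],0]
    - [[-0.2,-0.9,0],[0,0,0],0]
    - [[-0.2,-0.9,0],[0,0,0],0]
    - [[0,0,0],[0,0,0],0]
    - [[0,0,0],[0,0,0],0]

```text
time_s: 30.65
ee_pos: [0.3876, -0.0175, 0.2041]
eef_rot: [-3.141, -0.002, 0.088]
force: [0.3, -0.8, -0.2]
grip_width: 0.0472
grip_force: 0.0
```

```bash
python3 - <<'E'
from station import *
import cv2,numpy as np
t=camera("top")["pixels"][...,::-1]; s=camera("side")["pixels"][...,::-1]
cv2.imwrite("pics/fin.png",np.hstack([cv2.resize(i,(260,260),interpolation=2) for i in(t[225:285,393:453],t[210:270,185:245],s[280:350,325:395])]))
print(get_obs()["force"],get_obs()["ee_pos"])
E
```

```text
[0.34015517 0.58468582 0.46028897] [ 0.38770064 -0.01812492  0.20397425]
```

View pics/fin.png

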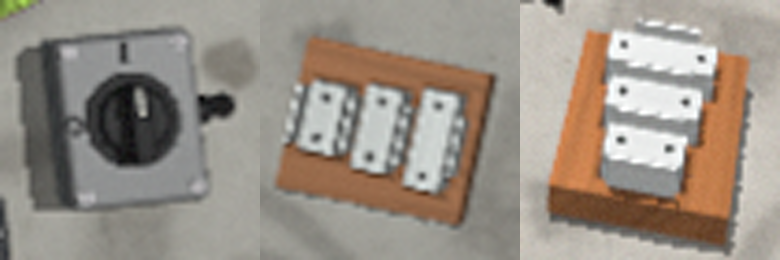

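Pointer is back at the straight mark (140,95), i.e. ON. All three blocks sit in their slots, and the robot is clear.

```bash
python3 -c "
from station import *
print(hand_in())"
```

```text
the job is handed in; nothing more can be done
None
```

The job is handed in at about 31 s: the isolator was turned off first, the setting block is down in its own slot with the other two blocks unmoved, and the isolator is back on; the last pictures show this, but no verdict came back.

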